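Steady a slung spindle over its bearing stands

ROBOT

A 6-joint arm with a two-finger parallel gripper is mounted at the origin on the work surface. World frame = base frame: x ahead of the robot, y to its left, z up, the work surface at z = 0. Lengths are in m, angles in rad, forces in N, time in s.
With the tool pointing down it reaches from about 0.325 to 0.85 m from the base axis. Payload 15.5 kg.
Tool frame: the origin (TCP) lies midway between the tips of the shut fingers; the grasp point (between the pads) lies behind it (r.tcp_to_grasp is the z of the grasp point in the tool frame, in m); z points along the fingers, y is the line along which they close (so a half turn about z gives the same grasp; the last joint's range is limited). The gripper opens to 91 mm and grips with 3 to 60 N. Pads are 32 mm wide; open, the fingers measure 118 mm over their backs; the gripper's body (76 mm by 178 mm) begins 60 mm behind the grasp point.
Start: joints at [-1.355, 0.494, 1.345, -0, 1.302, -0.096], TCP at [0.191, -0.595, 0.214] pointing down, gripper open.
Joint ranges: [-2.91, 2.91], [-0.82, 2.16], [0.22, 2.67], [-1.22, 4.37], [0.12, 2.79], [-3.08, 3.08]. Speed limits (rad/s): [1.89, 1.89, 2.57, 3.01, 3.01, 3.01].

INTERFACE

Orientations are given as a unit quaternion [x, y, z, w].
In Python, from rig import r gives the robot as it stands. The module is installed in compiled form; this text tells all that it offers.
- The arm moves only by the shell command python3 -m handwheel 'ROWS' [FORCE]. ROWS is JSON, a list that holds one entry, the list of rows, each a list of 5 numbers: the finger opening in mm, from 0 to 91.2, then the shift along the tool's x, y, z in units of 25 mm (1.0 is 25 mm), then the turn about the tool's z in units of 5 degrees (1.0 is 5 degrees). In form: [[[jaw, tx, ty, tz, turn], ...]]. A call has 1 to 10 rows; each row is the pose to reach, as a shift and turn from the pose commanded when the call began, along the tool's axes at that moment; what a row does not reach only later rows make up. A row lasts 1/12 s, in which the tool goes at most 41.7 mm and 7.16 degrees, less where a joint would pass 70% of its speed; a pose out of reach is approached as far as the arm can. A call with a gripper value outside its range is refused whole. The fingers move at their own pace and stop on an object; FORCE is the grip in N (left out, the last holds). Time passes only in rows, so rows that repeat a pose let the fingers close. It gives the time, the measured TCP pose, the force, the opening and the grip force at its end, in the units of the state.
- r.state(): the state, without advancing time (a new reading comes with each control period).
- r.capture(name): name is "scene" or "top"; returns a dict with "color" (384x512x3 uint8, blue, green, red), "vertical_fov" (degrees; the focal length in pixels is half the picture's height over the tangent of half this angle, whatever the lens; pixels are square), "cx", "cy" (the principal point, pixels), "R" (3x3) and "t" (3): a world point X has camera coordinates R X + t. Camera axes: x right, y down, z forward; pixel columns grow to the right and rows downward; lengths in m; the calibration is good to about 2 mm. A picture is of the moment at which its call begins. There is no depth.
- r.sign_off(): hands the job in; it is judged then, once.
The state is a dict: "clock": time; "joint_positions": joint angles; "joint_vel": joint speeds; "joint_efforts": joint torques, N m; "position": TCP position; "ee_rot": TCP orientation; "force": force on the tool from outside, world axes, zero at the start; "wrist_torque": the same for the moment, N m; "gripper_width": opening from 0.0 (shut) to 1.0 (fully open); "gripper_force": force on a finger pad.
Only numpy, scipy, OpenCV 4.12 (cv2) and the standard library are available. Lean on these libraries where they do the work, as an engineer would, in place of code of your own. Each camera call takes 0.05 s, during which the arm holds its last target. There are 200 camera calls.

TASK

Grip the black handle of the gantry trolley and pull the trolley along its rails, so that the slung pulley spindle comes off the wooden packing block, and bring it centred over its bearing stands. Damp the swing by moving the trolley only, never touching the spindle or shifting the block or the things lying about, and finish still holding the handle, with the spindle level and staying still over the stands for several seconds, ready to be let down.

Things in the scene. Friction and masses are not known exactly. Their poses are not given: they have to be found in the camera images.
- gantry: Fixed bench gantry: two level steel tubes (radius 10, axes 262 above the bench, 116 apart) along its own y, on blue end frames 940 apart (30 wide legs, top 277). Origin on the bench, midway between the end frames; x points away from the robot, y along the rails. It may stand turned by up to 7 degrees
- trolley (a joint): Travel of the trolley along the gantry's +y, m. 0 at the start, where it is at its stop; other stop at 0.38. At 0 the pivot is 160 to the -y side of the gantry's origin. Trolley and handle 0.65 kg, about 1 N dry friction and 3 N s/m drag
- handle: Black plastic handle standing on the trolley plate: 40 (x) by 20 (y) by 62 tall, meant to be pinched across its 20 mm thickness, fingers closing along the rails. Origin at its foot on the 90 x 150 mm aluminium trolley plate, 285 above the bench; top 347 above the bench
- handle_grip (a point): Point to grip, on the handle's centre line, 40 above its foot and 325 above the bench; axes as the gantry
- pivot (a point): Centre of the free pivot under the trolley, 250 above the bench, straight below the handle; axes as the gantry
- yoke (a joint): Swing angle of yoke and spindle about the pivot, rad; 0 level, positive with the +y end of the spindle up. It turns freely with hardly any friction (left alone the swing lasts over a minute). Starts at -0.25, the -y end propped on the block. Nominal frequency w = 4.0 rad/s (period 1.57 s): angle'' = -w^2 angle - a / 0.61, with a the trolley's acceleration to +y
- spindle: Steel shaft 390 long, radius 9, along its own y, with an aluminium belt pulley at each end (radius 32, 30 wide, centred 195 from the middle); slung from the middle by a short steel yoke. Origin in the middle of the shaft, 55 below the pivot; z up when level. About 0.70 kg, varying
- block: Loose wooden packing block on the bench, 80 (x) by 100 (y) by 210 tall, 1.6 kg, origin at the centre of its foot. The spindle's -y pulley rests on its top at the start, and drops off its +y edge when the trolley has moved about 40 to 60. Once the trolley has moved 90, a swing of up to 0.3 rad clears it
- stands: Fixed steel base 90 (x) by 300 (y) with two grey V uprights 110 to either side of its middle, 100 tall, under the rails; axes as the gantry. Origin at the middle of its foot: the pivot must stop straight above this. It lies 140 to 260 of trolley travel from the start. The level shaft's underside is 186 above the bench, so it passes well over the uprights
- wrench: Wrench lying on the bench on the robot's side, a bystander
- oil: Amber oil bottle, 56 across and 130 tall, on the robot's side of the gantry, a bystander
Mind the look-alikes: they are no part of the job. Of the things like the block, leave any that is blue, turquoise or yellow; of the rest the smaller one is meant.

How it is judged:
By the outcome, as a careful person would: the job done as asked, in the order asked, and still so for the second after the job is handed in, while the arm keeps its last pose, push and grip.
It also fails if it takes over 48 s, if anything falls off the work surface, if the arm or the gripper's body presses on something with over 40 N, if the wrist force passes 120 N, or if a joint passes its speed limit or range.

## Working session

There is one attempt and no reset: what is moved stays moved. The work goes in short steps, Python scripts to look and compute and a shell command to move; the robot and the scene stay as the last step left them, time stands still between calls to the robot, and variables do not carry over. Pictures are saved under pics/ and viewed, at most 10 in all, crops included, and the job is handed in when it is done.

```bash
mkdir -p pics; ls; python3 - <<'E'
from rig import r
import cv2
for n in("scene","top"):
    c=r.capture(n); cv2.imwrite(f"pics/{n}0.png",c["color"]); print(n,c["vertical_fov"],c["cx"],c["cy"],c["R"],c["t"])
print(r.state(), r.tcp_to_grasp)
E
```

```text
pics
scene 45.24986644108539 250.8998170343864 194.45945814195076 [[-0.79658086  0.60452733  0.00237426]
 [ 0.5766894   0.76106551 -0.29699938]
 [-0.18135121 -0.23521481 -0.95487472]] [ 0.54712057 -0.10762199  1.96022378]
top 47.59190568659957 263.4794037893825 189.42858760435246 [[ 0.00180178 -0.99977997  0.0208988 ]
 [-0.99755323 -0.00325756 -0.06983507]
 [ 0.06988778 -0.02072183 -0.99733961]] [-0.21270746  0.54334116  1.40679397]
{'clock': 0.1, 'joint_positions': array([-1.35546856e+00,  4.94165267e-01,  1.34607152e+00,  3.23719557e-05,
        1.30250820e+00, -9.55150918e-02]), 'joint_vel': array([-0.00067849, -0.00158825, -0.00215214,  0.00095142, -0.0006303 ,
        0.00056289]), 'joint_efforts': array([ 3.37530706e-03, -8.80240345e+01, -3.82544160e+01,  7.08674965e-02,
        4.83782950e-02, -2.84061201e-05]), 'position': array([ 0.19109309, -0.59470428,  0.2133696 ]), 'ee_rot': array([ 9.87946884e-01,  1.54792191e-01, -1.89186619e-05, -5.76063075e-04]), 'force': array([0.71593701, 0.2165501 , 0.64231313]), 'wrist_torque': array([-0.05455635, -0.01865744,  0.02992558]), 'gripper_force': 0.0, 'gripper_width': 1.002144031379166} -0.0188
```

View pics/scene0.png

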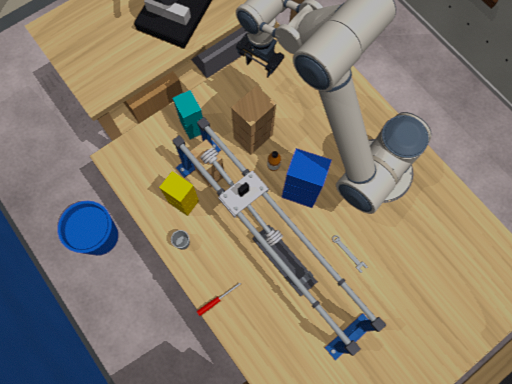

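View pics/top0.png

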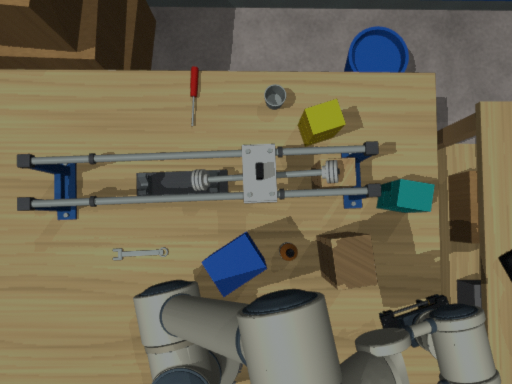

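The scene view shows the handle at about (243,190) and the trolley plate around it. In the top view the handle is at (260,171), the +y pulley at (200,180), the -y pulley at (331,172), the stand base at about (137–230,183), the oil at (288,252) and the wrench at (140,253). Block candidates in the top view are blue (235,263), turquoise (405,195), yellow (321,121), large wooden (347,262), and the smaller wooden one under the -y pulley. I'll enlarge both views to confirm.

```bash
python3 - <<'E'
import cv2,numpy as np
a=cv2.imread("pics/scene0.png")[110:310,150:350]; b=cv2.imread("pics/top0.png")
cv2.imwrite("pics/c1.png",cv2.resize(a,(600,600),interpolation=cv2.INTER_CUBIC))
b=b[130:230,120:390]; cv2.imwrite("pics/c2.png",cv2.resize(b,None,fx=2.96,fy=2.96,interpolation=cv2.INTER_CUBIC))
E
```

```text
(no output)
```

View pics/c1.png

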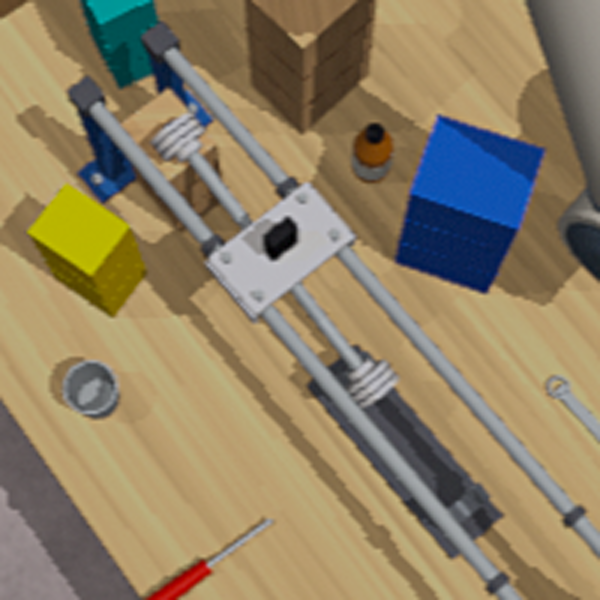

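View pics/c2.png

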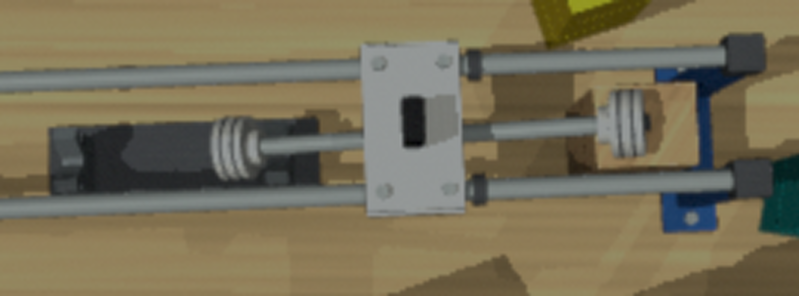

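c1 and c2 confirm it: the -y pulley (c2 (628,122), c1 (180,135)) rests on the small wooden block, and the larger wooden block, blue, turquoise and yellow are the look-alikes. The handle is at c2 (413,121), and the plate corners are clear. Next I'll triangulate.

```bash
cat >h.py <<'E'
import numpy as np,cv2,json
from rig import r
def cam(n,c=None):
    c=c or r.capture(n); f=192/np.tan(np.radians(c["vertical_fov"])/2)
    K=np.array([[f,0,c["cx"]],[0,f,c["cy"]],[0,0,1]]); return K@np.c_[c["R"],c["t"]],c["color"]
def proj(P,X): q=P@np.r_[X,1]; return q[:2]/q[2]
def tri(P1,P2,a,b):
    X=cv2.triangulatePoints(P1,P2,np.array(a,float),np.array(b,float))[:,0]; return X[:3]/X[3]
def at_z(P,p,z):
    A=np.array([P[0]-p[0]*P[2],P[1]-p[1]*P[2]]); return np.linalg.solve(A[:,:2],-A[:,2]*z-A[:,3])
s=lambda p:np.array(p)/3+[150,110]
t=lambda p:np.array(p)/2.96+[120,130]
E
python3 - <<'E'
from h import *
np.set_printoptions(precision=4,suppress=True)
S,_=cam("scene");T,_=cam("top")
sp=[(207,258),(311,183),(355,240),(257,318)]
tp=[(456,39),(464,213),(368,216),(362,43)]
for n,a,b in zip(["-y+x","-y-x","+y-x","+y+x"],sp,tp):
    print(n,tri(S,T,s(a),t(b)),at_z(S,s(a),.285),at_z(T,t(b),.285))
print("caps far -y", tri(S,T,s((85,92)),t((742,53))),"near -y",tri(S,T,s((160,40)),t((752,178))))
print("caps +y", tri(S,T,(351,348),(25,161)),tri(S,T,(378,324),(25,204)))
for n,a,b in zip(["+y+x","+y-x","-y+x"],[(452,557),(500,515),(310,388)],[(50,127),(52,195),(318,118)]):
    print("base",n,tri(S,T,s(a),t(b)))
    for z in(0,.012,.1):print(z,at_z(S,s(a),z),at_z(T,t(b),z))
print("handle top T",at_z(T,t((412,121)),.347))
E
```

```text
-y+x [ 0.651  -0.2344  0.2824] [ 0.6515 -0.2339] [ 0.6504 -0.2341]
-y-x [ 0.4924 -0.2419  0.2621] [ 0.4971 -0.2347] [ 0.492  -0.2414]
+y-x [ 0.4907 -0.1543  0.2492] [ 0.4991 -0.1463] [ 0.4891 -0.1549]
+y+x [ 0.6474 -0.1459  0.2676] [ 0.6481 -0.1399] [ 0.6462 -0.1487]
caps far -y [ 0.6426 -0.5015  0.2685] near -y [ 0.5262 -0.5105  0.2563]
caps +y [0.6064 0.4394 0.2571] [0.4878 0.4349 0.2592]
base +y+x [0.5994 0.2077 0.0007]
0 [0.5997 0.2073] [0.5989 0.2083]
0.012 [0.6014 0.2074] [0.5977 0.2051]
0.1 [0.6135 0.2076] [0.5882 0.1813]
base +y-x [0.5199 0.202  0.0153]
0 [0.5152 0.2034] [0.5226 0.2044]
0.012 [0.5174 0.2035] [0.522  0.2012]
0.1 [0.5336 0.2039] [0.5172 0.1777]
base -y+x [ 0.6107 -0.088  -0.0202]
0 [ 0.6116 -0.0828] [ 0.6103 -0.0915]
0.012 [ 0.6132 -0.0809] [ 0.609  -0.0922]
0.1 [ 0.6247 -0.0668] [ 0.5988 -0.0977]
handle top T [ 0.5682 -0.1936]
```

The plate centre comes out near (0.571,-0.193), rail yaw about 0.039 rad, and the heights are consistent (0.25–0.28 against 0.285). The stands' middle is near y≈0.058, so about 0.25 m of travel. I'll lift the tool and turn it to line up with the rails.

```bash
python3 -m handwheel '[[[91,0,0,-1.6,0],[91,0,0,-3.2,0],[91,0,0,-4.8,1],[91,0,0,-6.4,2],[91,0,0,-8,3.1],[91,0,0,-8.5,3.1],[91,0,0,-8.5,3.1],[91,0,0,-8.5,3.1]]]'
cat >d.py <<'E'
from h import *
import sys
from scipy.spatial.transform import Rotation as Q
st=r.state(); R=Q.from_quat(st["ee_rot"]).as_matrix()
g=np.array(eval(sys.argv[1])); p=st["position"]; gp=p+R[:,2]*r.tcp_to_grasp
print("clock",st["clock"],"grasp",gp.round(4),"toolx",R[:,0].round(3),"tooly",R[:,1].round(3),"z",R[:,2].round(3))
print("F",st["force"].round(1),"w",st["gripper_width"],st["gripper_force"],"units",(R.T@(g-gp)/.025).round(3))
E
python3 d.py '[.570,-.193,.40]'
```

```text
clock: 0.87
position: [0.1912, -0.5952, 0.4268]
ee_rot: [1.0, 0.02, 0.0, 0.001]
force: [0.4, 0.3, -1.5]
gripper_width: 0.999
gripper_force: 0.0
clock 0.8667 grasp [ 0.1912 -0.5951  0.4456] toolx [0.999 0.041 0.   ] tooly [ 0.041 -0.999  0.001] z [ 0.    -0.001 -1.   ]
F [ 0.4  0.3 -1.5] w 0.99932590445082 0.0 units [ 15.794 -15.459   1.809]
```

```bash
python3 -m handwheel '[[[91,1,-1,0,0],[91,2.1,-2.1,0,0],[91,3.2,-3.2,0,0],[91,4.3,-4.3,0,0],[91,5.4,-5.4,0,0],[91,6.5,-6.5,0,0],[91,7.6,-7.6,0,0],[91,8.7,-8.7,0,0],[91,9.8,-9.8,0,0],[91,10.9,-10.9,0,0]]]' >/dev/null
python3 -m handwheel '[[[91,1.1,-1.1,0,0],[91,2.2,-2.1,0,0],[91,3.2,-3.1,0,0],[91,4.1,-3.9,0,0],[91,4.7,-4.4,0,0],[91,4.8,-4.5,0,0],[91,4.9,-4.5,0,0],[91,4.9,-4.5,0,0]]]' >/dev/null
python3 d.py '[.570,-.193,.325]'
python3 - <<'E'
from h import *
a=cam("scene")[1][110:310,150:350];b=cam("top")[1][120:240,120:400]
cv2.imwrite("pics/e.png",np.vstack([cv2.resize(b,None,fx=2.8,fy=2.8),np.hstack([cv2.resize(a[10:110,40:140],(260,260)),np.zeros((260,524,3),np.uint8)])]))
E
```

```text
clock 2.3667 grasp [ 0.57   -0.1947  0.4441] toolx [ 0.999  0.041 -0.002] tooly [ 0.041 -0.999 -0.001] z [-0.002  0.001 -1.   ]
F [ 0.2 -0.4 -0.2] w 0.9967942341418391 0.0 units [ 0.009 -0.065  4.763]
```

View pics/e.png

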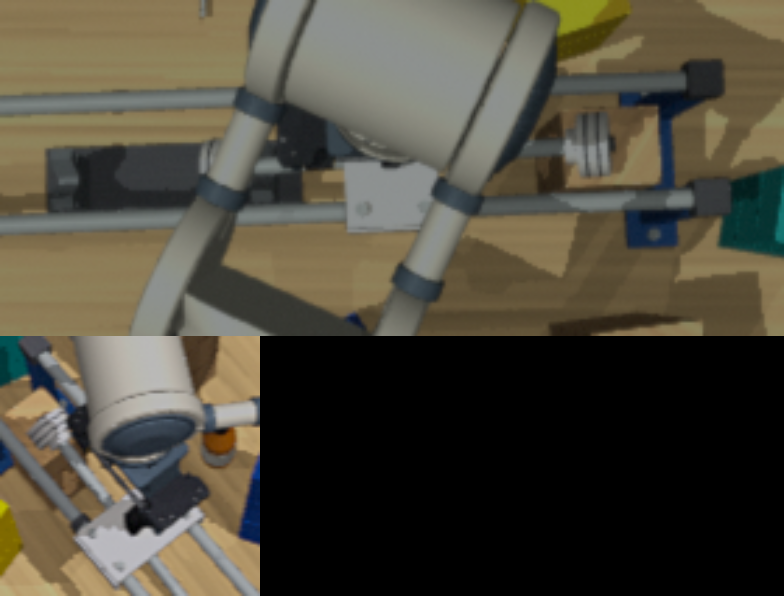

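The arm stands over the handle, with the fingers straddling along the rails and the handle visible between them. Next I'll lower and grip.

```bash
python3 -m handwheel '[[[91,0,-0.06,1.2,0],[91,0,-0.06,2.4,0],[91,0,-0.06,3.4,0],[91,0,-0.06,4.2,0],[91,0,-0.06,4.6,0],[91,0,-0.06,4.76,0],[91,0,-0.06,4.76,0],[60,0,-0.06,4.76,0],[40,0,-0.06,4.76,0],[30,0,-0.06,4.76,0]]]' 15 
python3 -m handwheel '[[[10,0,0,0,0],[10,0,0,0,0],[10,0,0,0,0],[10,0,0,0,0],[10,0,0,0,0],[10,0,0,0,0]]]' 15
python3 d.py '[.570,-.193,.325]'
```

```text
clock: 3.3
position: [0.5707, -0.1932, 0.3086]
ee_rot: [1.0, 0.02, 0.001, 0.0]
force: [0.2, 0.3, -0.3]
gripper_width: 0.81
gripper_force: 0.0
clock: 3.8
position: [0.5703, -0.193, 0.3074]
ee_rot: [1.0, 0.02, -0.0, -0.0]
force: [-0.6, 0.4, -0.5]
gripper_width: 0.372
gripper_force: 0.0
clock 3.8 grasp [ 0.5703 -0.193   0.3262] toolx [ 0.999  0.04  -0.   ] tooly [ 0.04  -0.999 -0.   ] z [-0.  0. -1.]
F [-0.6  0.4 -0.5] w 0.37168235815920325 0.0 units [-0.011  0.001  0.049]
```

```bash
python3 -m handwheel '[[[10,0,0,0,0],[10,0,0,0,0],[10,0,0,0,0],[10,0,0,0,0],[10,0,0,0,0],[10,0,0,0,0]]]' 20
python3 -m handwheel '[[[10,0,0,0,0],[10,0,0,0,0],[10,0,0,0,0],[10,0,0,0,0]]]' 45
python3 d.py '[.570,-.193,.325]'
```

```text
clock: 4.3
position: [0.5703, -0.193, 0.3074]
ee_rot: [1.0, 0.02, 0.0, -0.0]
force: [0.0, -0.8, 0.7]
gripper_width: 0.219
gripper_force: 20.0
clock: 4.63
position: [0.5703, -0.193, 0.3074]
ee_rot: [1.0, 0.02, -0.0, 0.0]
force: [0.3, -1.2, -0.1]
gripper_width: 0.221
gripper_force: 45.0
clock 4.6333 grasp [ 0.5703 -0.193   0.3262] toolx [ 0.999  0.04  -0.   ] tooly [ 0.04  -0.999  0.   ] z [-0. -0. -1.]
F [ 0.3 -1.2 -0.1] w 0.221002532693606 45.00000715255737 units [-0.01   0.001  0.049]
```

The handle is gripped at 20.2 mm, as expected. I'll pull the trolley steadily off the block to 150 mm of travel, then record the swing.

```bash
python3 -m handwheel '[[[10,0,-0.1,0,0],[10,0,-0.3,0,0],[10,0,-0.5,0,0],[10,0,-0.75,0,0],[10,0,-1,0,0],[10,0,-1.25,0,0],[10,0,-1.5,0,0],[10,0,-1.75,0,0],[10,0,-2,0,0],[10,0,-2.25,0,0]]]' | grep force
python3 -m handwheel '[[[10,0,-0.25,0,0],[10,0,-0.5,0,0],[10,0,-0.75,0,0],[10,0,-1,0,0],[10,0,-1.25,0,0],[10,0,-1.5,0,0],[10,0,-1.75,0,0],[10,0,-2,0,0],[10,0,-2.25,0,0],[10,0,-2.5,0,0]]]' | grep force
python3 -m handwheel '[[[10,0,-0.25,0,0],[10,0,-0.5,0,0],[10,0,-0.75,0,0],[10,0,-1,0,0],[10,0,-1.2,0,0],[10,0,-1.25,0,0],[10,0,-1.25,0,0],[10,0,-1.25,0,0]]]' | grep force
cat >rec.py <<'E'
from h import *
import sys
n=int(sys.argv[1]); fr=[];ts=[]
for i in range(n):
    ts.append(r.state()["clock"]); P,c=cam("scene"); fr.append(c)
np.savez("rec_%s.npz"%sys.argv[2],fr=np.array(fr),ts=ts,pos=r.state()["position"]); print(ts[0],ts[-1])
E
python3 rec.py 34 a; python3 d.py '[.570,-.193,.325]'
python3 - <<'E'
from h import *
f=np.load("rec_a.npz")["fr"]; T=cam("top")[1]
d=f.astype(int).max(0)-f.astype(int).min(0)
a=cv2.resize(f[0][110:260,150:350],(400,300),interpolation=cv2.INTER_CUBIC);b=cv2.resize(f[16][110:260,150:350],(400,300),interpolation=cv2.INTER_CUBIC)
dd=cv2.resize(d[110:260,150:350].clip(0,255).astype(np.uint8),(400,300)); t=cv2.resize(T[110:260,120:320],(400,300))
cv2.imwrite("pics/f.png",np.vstack([np.hstack([a,b]),np.hstack([dd,t])]))
E
```

```text
force: [-0.4, -1.3, -1.3]
gripper_force: 45.0
force: [-1.3, -0.5, -0.3]
gripper_force: 45.0
force: [-5.1, -0.1, 1.2]
gripper_force: 45.0
6.9667 8.6167
clock 8.6667 grasp [ 0.5641 -0.0433  0.3262] toolx [ 0.999  0.04  -0.   ] tooly [ 0.04  -0.999 -0.   ] z [-0.  0. -1.]
F [-4.7  0.8  0.9] w 0.21997703184813866 45.001012086868286 units [-4.000e-03  5.993e+00  4.700e-02]
```

View pics/f.png

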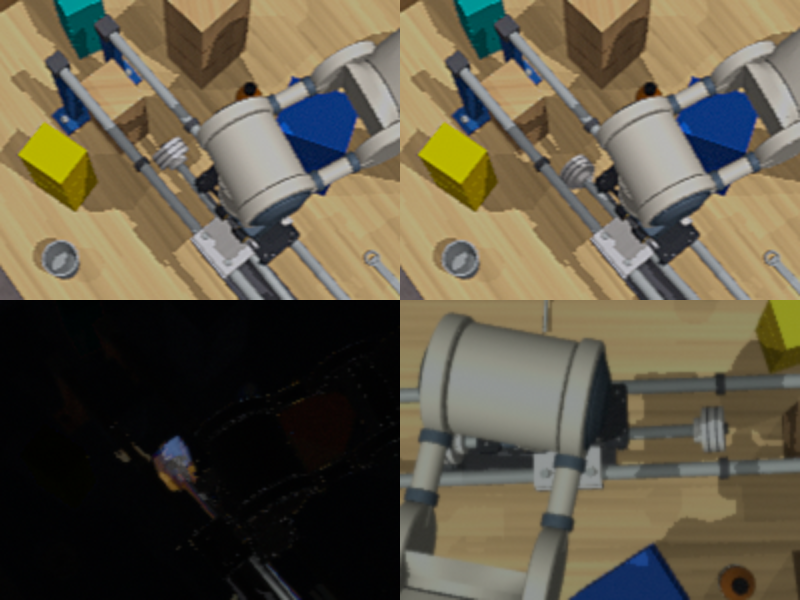

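The block stands unmoved, and the -y pulley swings at about (172,153) in the crop, clear of the block by a good margin. I'll track it and fit the swing.

```bash
cat >fit.py <<'E'
from h import *
import sys
from scipy.optimize import curve_fit
S,_=cam("scene")
yaw=.0405; ey=np.array([-np.sin(yaw),np.cos(yaw),0]); ez=np.array([0,0,1.])
def pul(piv,th): # -y pulley centre, pixel
    y,z=-.195,-.055
    return proj(S,piv+ey*(y*np.cos(th)-z*np.sin(th))+ez*(y*np.sin(th)+z*np.cos(th)))
def track(name):
    d=np.load("rec_%s.npz"%name); fr,ts,pos=d["fr"],d["ts"],d["pos"]
    piv=np.array([pos[0],pos[1],.25]); c=pul(piv,0); x,y=int(c[0])-24,int(c[1])-24
    g=[]
    for f in fr:
        q=cv2.resize(f[y:y+48,x:x+48],None,fx=4,fy=4,interpolation=cv2.INTER_CUBIC).astype(np.float32)
        m=np.clip(60-(q.max(2)-q.min(2)),0,60)/60*q.min(2); g.append(m)   # greyness x brightness
    # template: first frame at predicted-level place, whole pulley
    md=np.median(g,0)
    u=(pul(piv,.1)-pul(piv,-.1))/.2; 
    ths=np.linspace(-.45,.45,181); out=[]
    yy,xx=np.mgrid[0:192,0:192]
    for m in g:
        best=[]
        for th in ths:
            p=(pul(piv,th)-[x,y])*4
            w=np.exp(-(((xx-p[0])**2+(yy-p[1])**2)/(2*22.**2)))-.45*np.exp(-(((xx-p[0])**2+(yy-p[1])**2)/(2*36.**2)))
            best.append((m*w).sum())
        b=np.array(best);i=int(b.argmax())
        out.append(ths[i])
    return np.array(ts),np.array(out),np.array(g),piv,u,(x,y)
if __name__=="__main__":
    t,th,g,piv,u,o=track(sys.argv[1]); print("px/rad",u.round(1),"level px",pul(piv,0).round(1)); print(th.round(3))
    t0=float(sys.argv[2]); free=len(t)>25
    M=lambda t,c,a,b,w:c+a*np.cos(w*(t-t0))+b*np.sin(w*(t-t0))
    if free: p,cv=curve_fit(M,t,th,[0,.1,.1,4.])
    else:
        w=float(sys.argv[3]);p,cv=curve_fit(lambda t,c,a,b:M(t,c,a,b,w),t,th,[0,.1,.1]);p=np.r_[p,w]
    print("c,a,b,w",p.round(4),"sd",np.sqrt(np.diag(cv)).round(4),"amp",np.hypot(p[1],p[2]),"th(t0)",p[1],"thdot(t0)",p[2]*p[3],"rms",(th-M(t,*p)).std())
E
python3 fit.py a 8.667; python3 -c "from rig import r;print(r.state()['clock'])"
```

```text
px/rad [10.6 26.7] level px [237.  189.9]
[-0.13  -0.115 -0.095 -0.075 -0.045 -0.015  0.02   0.055  0.085  0.125
  0.155  0.18   0.2    0.21   0.215  0.21   0.19   0.17   0.14   0.105
  0.07   0.03  -0.005 -0.035 -0.06  -0.085 -0.105 -0.125 -0.135 -0.145
 -0.14  -0.135 -0.13  -0.115]
c,a,b,w [ 0.0273 -0.0983  0.1465  4.0686] sd [0.0017 0.0048 0.0035 0.0312] amp 0.17644223700692616 th(t0) -0.098296382369526 thdot(t0) 0.5961560252258239 rms 0.007845123358195248
8.7667
```

```bash
python3 - <<'E'
import numpy as np
print(np.array2string(np.zeros(1)))
from h import *
np.save("S.npy",cam("scene")[0])
E
sed -i 's/^S,_=cam("scene")/S=np.load("S.npy")/' fit.py
cat >plan.py <<'E'
import numpy as np,sys
from rig import r
# theta(t)=A cos(w(t-t0))+B sin(w(t-t0)); rows start at clock now+lag
A,B,w,t0,D,N=map(float,sys.argv[1:7]); N=int(N); lag=.03; dt=1/12; L=.61
s=r.state()["clock"]+lag
# velocity jumps j_k at k=0..N, sum j=0, sum j_k*(N-k)*dt=D, swing cancelled
t=s+np.arange(N+1)*dt-t0
# after all: B-part: theta = A cos+B sin - sum j/(L w) sin(w(t-tk)) = 0
C=np.array([np.ones(N+1),(N-np.arange(N+1))*dt,np.cos(w*t)/(L*w),np.sin(w*t)/(L*w)])
rhs=np.array([0,D,B,-A])
j=np.linalg.lstsq(C,rhs,rcond=None)[0]; v=np.cumsum(j)[:-1]; x=np.cumsum(v)*dt
print("clock",s-lag,"vmax",abs(v).max(),"x mm",(x.min()*1e3).round(),(x.max()*1e3).round())
u=-(x/.025); k=0
while k<N: print((u[k:k+10]-(u[k-1] if k else 0)).round(2).tolist()); k+=10
E
python3 plan.py -.0983 .1465 4.0686 8.667 .0994 20
```

```text
[0.]
clock 8.8167 vmax 0.21504113935099212 x mm 7.0 118.0
[-0.27, -0.76, -1.39, -2.11, -2.82, -3.48, -4.02, -4.42, -4.65, -4.73]
[0.05, 0.21, 0.41, 0.61, 0.79, 0.9, 0.93, 0.9, 0.82, 0.75]
```

```bash
python3 -m handwheel '[[[10,0,-0.27,0,0],[10,0,-0.76,0,0],[10,0,-1.39,0,0],[10,0,-2.11,0,0],[10,0,-2.82,0,0],[10,-0.01,-3.48,0,0],[10,-0.01,-4.02,0,0],[10,-0.01,-4.42,0,0],[10,-0.01,-4.65,0,0],[10,-0.01,-4.73,0,0]]]'|egrep "^force|pos"
python3 -m handwheel '[[[10,0,0.05,0,0],[10,0,0.21,0,0],[10,0,0.41,0,0],[10,0,0.61,0,0],[10,0,0.79,0,0],[10,0,0.9,0,0],[10,0,0.93,0,0],[10,0,0.9,0,0],[10,0,0.82,0,0],[10,0,0.75,0,0]]]'|egrep "^force|pos"
python3 rec.py 32 b
python3 - <<'E'
from h import *
P,c=cam("top"); np.save("T.npy",P)
f=np.load("rec_b.npz")["fr"]; cv2.imwrite("pics/g.png",np.vstack([cv2.resize(f[-1][140:320,180:380],(600,540),interpolation=cv2.INTER_CUBIC)]))
cv2.imwrite("pics/top_b.png",c)
E
python3 fit.py b 12.6; python3 d.py '[.5605,.056,.326]'
```

```text
position: [0.5592, 0.0756, 0.3074]
force: [-4.2, -1.0, 0.6]
position: [0.56, 0.0565, 0.3074]
force: [-1.6, -1.5, -0.5]
10.4833 12.0333
px/rad [ 9. 25.] level px [254.  209.7]
[-0.025 -0.015 -0.01   0.     0.01   0.02   0.025  0.04   0.05   0.06
  0.06   0.075  0.075  0.075  0.07   0.07   0.06   0.055  0.05   0.035
  0.02   0.015  0.005 -0.005 -0.015 -0.02  -0.03  -0.035 -0.035 -0.035
 -0.035 -0.035]
c,a,b,w [0.018  0.0489 0.025  3.93  ] sd [0.0007 0.0016 0.0032 0.0435] amp 0.054861627246461736 th(t0) 0.048851078944443314 thdot(t0) 0.09812131843302989 rms 0.002614407698805653
clock 12.1333 grasp [0.56   0.0563 0.3262] toolx [0.999 0.04  0.   ] tooly [ 0.04  -0.999  0.   ] z [ 0. -0. -1.]
F [-1.2  1.6 -2.8] w 0.21439501910028336 44.9994295835495 units [0.02  0.013 0.008]
```

View pics/g.png

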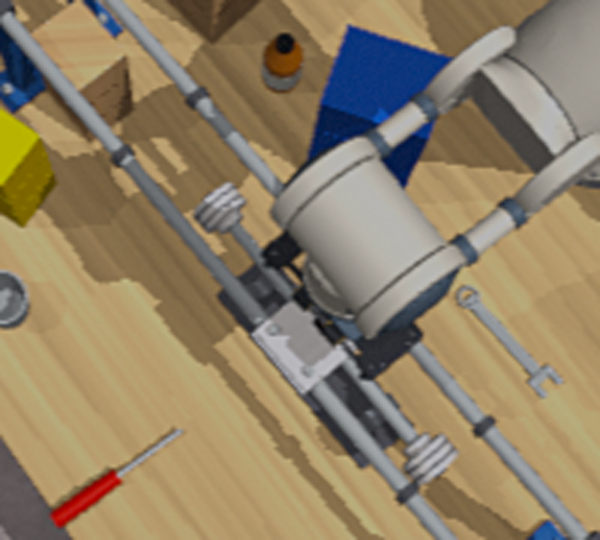

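The swing is down to 0.055 rad and the arm is over the stands, with block, bottle and wrench undisturbed. Before the final trim I'll check the stand centre by overlaying predicted outlines on the unobstructed starting pictures.

```bash
python3 - <<'E'
from h import *
S,T=np.load("S.npy"),np.load("T.npy"); yaw=.0405
ex=np.array([np.cos(yaw),np.sin(yaw),0]);ey=np.array([-np.sin(yaw),np.cos(yaw),0])
def ov(img,P,x0,y0,w,h,k):
    c=cv2.resize(img[y0:y0+h,x0:x0+w],None,fx=k,fy=k,interpolation=cv2.INTER_CUBIC); raw=c.copy()
    c=cv2.convertScaleAbs(c,alpha=1.6,beta=15); raw=c.copy()
    o=np.array([.5605,.056,0])
    def box(a,b,hx,z,col):
        q=[(proj(P,o+ex*i+ey*j+np.array([0,0,z]))-[x0,y0]+.5)*k-.5 for i,j in((-hx,a),(hx,a),(hx,b),(-hx,b))]
        cv2.polylines(c,[np.array(q).round().astype(int)],True,col,1)
    box(-.15,.15,.045,0,(0,0,255)); 
    for s in(-.11,.11): box(s-.001,s+.001,.045,.1,(0,255,0))
    return raw,c
a=ov(cv2.imread("pics/top0.png"),T,125,155,120,55,6)
b=ov(cv2.imread("pics/scene0.png"),S,245,220,80,80,3.7)
B=np.hstack(b); 
out=np.zeros((330,720,3),np.uint8); A=a[1]; 
out=np.vstack([A,np.hstack([B[:270],np.zeros((270,720-B.shape[1],3),np.uint8)])]); print(out.shape)
cv2.imwrite("pics/o.png",out)
E
```

```text
(600, 720, 3)
```

View pics/o.png

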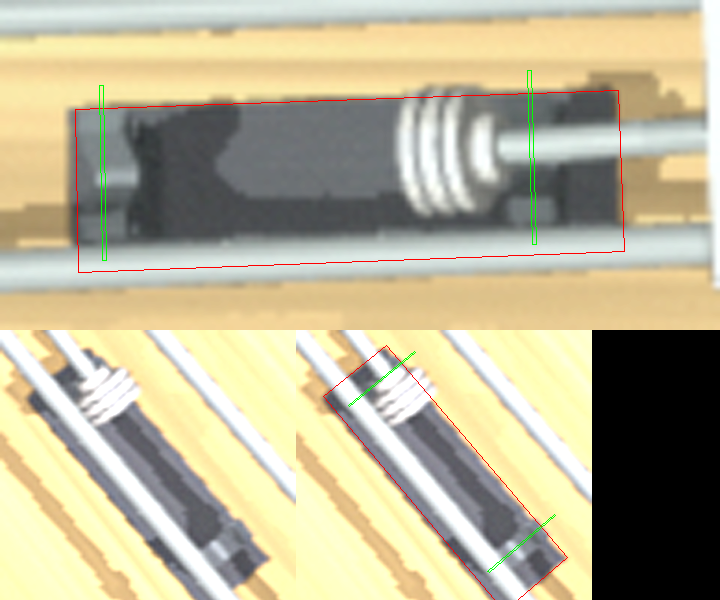

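The overlay agrees within about 2 mm at both base ends (7 px on the left is the base thickness), so the target is y≈0.056. Now I'll trim the remaining swing.

```bash
python3 plan.py .0489 .025 3.95 12.6 -.0003 20
```

```text
clock 12.1333 vmax 0.04597946757244673 x mm -0.0 21.0
[0.0, -0.01, -0.05, -0.12, -0.21, -0.33, -0.46, -0.59, -0.71, -0.8]
[-0.05, -0.06, -0.02, 0.07, 0.19, 0.34, 0.49, 0.63, 0.75, 0.81]
```

```bash
python3 -m handwheel '[[[10,0,0,0,0],[10,0,-0.01,0,0],[10,0,-0.05,0,0],[10,0,-0.12,0,0],[10,0,-0.21,0,0],[10,0,-0.33,0,0],[10,0,-0.46,0,0],[10,0,-0.59,0,0],[10,0,-0.71,0,0],[10,0,-0.8,0,0]]]'|egrep "^force|pos"
python3 -m handwheel '[[[10,0,-0.05,0,0],[10,0,-0.06,0,0],[10,0,-0.02,0,0],[10,0,0.07,0,0],[10,0,0.19,0,0],[10,0,0.34,0,0],[10,0,0.49,0,0],[10,0,0.63,0,0],[10,0,0.75,0,0],[10,0,0.81,0,0]]]'|egrep "^force|pos"
python3 rec.py 34 c
python3 fit.py c 15.6; python3 d.py '[.5605,.056,.326]'
```

```text
position: [0.5591, 0.0768, 0.3074]
force: [-1.5, -1.0, -2.4]
position: [0.56, 0.0555, 0.3074]
force: [-1.2, 1.3, -3.8]
13.8 15.45
px/rad [ 9. 25.] level px [254.  209.7]
[0.005 0.    0.005 0.01  0.01  0.01  0.015 0.02  0.02  0.02  0.02  0.02
 0.02  0.025 0.025 0.025 0.025 0.025 0.02  0.02  0.02  0.02  0.02  0.02
 0.015 0.015 0.015 0.015 0.015 0.01  0.01  0.01  0.01  0.01 ]
c,a,b,w [ 0.0103 -0.0087 -0.0096  2.3937] sd [0.0067 0.0035 0.0115 0.8206] amp 0.012947426407193086 th(t0) -0.008699467961994032 thdot(t0) -0.022954221832365358 rms 0.0024367146307594082
clock 15.5 grasp [0.56   0.0561 0.3262] toolx [0.999 0.04  0.   ] tooly [ 0.04  -0.999 -0.   ] z [ 0.  0. -1.]
F [-0.6  0.9 -4.2] w 0.2186596786971334 44.99893605709076 units [0.02  0.004 0.009]
```

```bash
sed -i 's/        out.append(ths\[i\])/        q=np.polyfit(ths[i-12:i+13],b[i-12:i+13],2); out.append(-q[1]\/2\/q[0])/; s/free=len(t)>25/free=len(sys.argv)<4/' fit.py
python3 fit.py b 12.6; python3 fit.py a 8.667; for w in 3.9 4.0; do python3 fit.py c 15.6 $w; done
```

```text
px/rad [ 9. 25.] level px [254.  209.7]
[-0.027 -0.018 -0.011 -0.002  0.008  0.018  0.026  0.037  0.05   0.057
  0.062  0.072  0.072  0.072  0.072  0.068  0.058  0.056  0.048  0.033
  0.02   0.014  0.002 -0.007 -0.017 -0.022 -0.03  -0.035 -0.037 -0.037
 -0.036 -0.034]
c,a,b,w [0.017  0.0498 0.0228 3.9589] sd [0.0005 0.001  0.0022 0.0294] amp 0.05474775814501987 th(t0) 0.04976363099137988 thdot(t0) 0.09035533791760167 rms 0.0017929926238911449
px/rad [10.6 26.7] level px [237.  189.9]
[-0.131 -0.116 -0.098 -0.074 -0.047 -0.015  0.02   0.053  0.086  0.125
  0.157  0.179  0.202  0.211  0.213  0.209  0.191  0.168  0.138  0.105
  0.068  0.031 -0.005 -0.035 -0.063 -0.089 -0.109 -0.125 -0.138 -0.145
 -0.144 -0.139 -0.13  -0.116]
c,a,b,w [ 0.0264 -0.0987  0.1476  4.0672] sd [0.0017 0.0046 0.0034 0.0297] amp 0.17758558183104792 th(t0) -0.09874184396408835 thdot(t0) 0.6003255501407776 rms 0.007533197143172585
px/rad [ 9. 25.] level px [254.  209.7]
[0.002 0.001 0.002 0.007 0.01  0.011 0.013 0.017 0.017 0.019 0.019 0.021
 0.021 0.022 0.022 0.022 0.022 0.022 0.021 0.02  0.02  0.02  0.018 0.018
 0.015 0.012 0.012 0.012 0.012 0.01  0.01  0.01  0.009 0.009]
c,a,b,w [ 0.0151 -0.0056  0.0057  3.9   ] sd [0.0004 0.0006 0.0006] amp 0.008044213429005988 th(t0) -0.005645341464799366 thdot(t0) 0.022349242366131207 rms 0.0022173987270697445
px/rad [ 9. 25.] level px [254.  209.7]
[0.002 0.001 0.002 0.007 0.01  0.011 0.013 0.017 0.017 0.019 0.019 0.021
 0.021 0.022 0.022 0.022 0.022 0.022 0.021 0.02  0.02  0.02  0.018 0.018
 0.015 0.012 0.012 0.012 0.012 0.01  0.01  0.01  0.009 0.009]
c,a,b,w [ 0.0153 -0.0049  0.0063  4.    ] sd [0.0004 0.0006 0.0006] amp 0.007971911619492901 th(t0) -0.0048889718312963805 thdot(t0) 0.025187085357951666 rms 0.0022514185333396297
```

```bash
python3 plan.py -.005 .006 3.98 15.6 0 18
```

```text
clock 15.5 vmax 0.007322663120532638 x mm -1.0 2.0
[0.01, 0.02, 0.03, 0.03, 0.03, 0.02, -0.0, -0.03, -0.05, -0.07]
[-0.02, -0.02, -0.02, -0.01, 0.01, 0.04, 0.06, 0.07]
```

```bash
python3 -m handwheel '[[[10,0,0.01,0,0],[10,0,0.02,0,0],[10,0,0.03,0,0],[10,0,0.03,0,0],[10,0,0.03,0,0],[10,0,0.02,0,0],[10,0,0,0,0],[10,0,-0.03,0,0],[10,0,-0.05,0,0],[10,0,-0.07,0,0]]]'|egrep "^force|pos"
python3 -m handwheel '[[[10,0,-0.02,0,0],[10,0,-0.02,0,0],[10,0,-0.02,0,0],[10,0,-0.01,0,0],[10,0,0.01,0,0],[10,0,0.04,0,0],[10,0,0.06,0,0],[10,0,0.07,0,0]]]'|egrep "^force|pos"
python3 rec.py 40 d
python3 fit.py d 19 3.98; python3 d.py '[.5605,.056,.326]'
```

```text
position: [0.5599, 0.0578, 0.3074]
force: [-0.6, -1.4, -5.5]
position: [0.56, 0.056, 0.3074]
force: [-0.3, 0.1, -6.1]
17.0 18.95
px/rad [ 9. 25.] level px [254.  209.7]
[0.017 0.016 0.016 0.017 0.016 0.016 0.016 0.015 0.014 0.015 0.014 0.014
 0.014 0.013 0.014 0.014 0.014 0.015 0.015 0.015 0.015 0.016 0.016 0.017
 0.017 0.017 0.017 0.016 0.017 0.017 0.017 0.017 0.017 0.017 0.017 0.018
 0.017 0.017 0.016 0.016]
c,a,b,w [ 1.57e-02 -8.00e-04 -1.40e-03  3.98e+00] sd [0.0001 0.0001 0.0001] amp 0.0016350478313762165 th(t0) -0.0008125243376795377 thdot(t0) -0.0056470935322037955 rms 0.0006167553047326975
clock 19.0 grasp [0.56   0.0561 0.3262] toolx [0.999 0.04  0.   ] tooly [ 0.04  -0.999  0.   ] z [ 0. -0. -1.]
F [ 0.6 -1.3 -6. ] w 0.21462047527643657 44.99859094619751 units [0.021 0.004 0.009]
```

```bash
for i in 1 2 3; do python3 -m handwheel '[[[10,0,0,0,0],[10,0,0,0,0],[10,0,0,0,0],[10,0,0,0,0],[10,0,0,0,0],[10,0,0,0,0],[10,0,0,0,0],[10,0,0,0,0],[10,0,0,0,0],[10,0,0,0,0]]]'|egrep "^force|clock"; done
python3 rec.py 10 e; python3 fit.py e 22 3.98|sed -n 2p
python3 - <<'E'
from h import *
c=cam("top")[1]; s=cam("scene")[1]
cv2.imwrite("pics/z.png",np.hstack([cv2.resize(c[100:300,100:400],(420,280)),cv2.resize(s[80:330,140:400],(291,280))]))
E
```

```text
clock: 19.83
force: [0.8, -1.8, -6.6]
clock: 20.67
force: [0.1, -0.5, -6.9]
clock: 21.5
force: [0.1, -1.3, -6.8]
21.5 21.95
[0.017 0.017 0.017 0.017 0.017 0.017 0.017 0.017 0.017 0.017]
```

View pics/z.png

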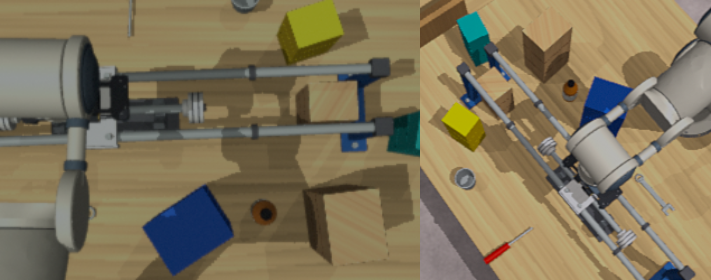

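The spindle hangs still over the stands. The block (330,100), the bottle and the other things are in place, and the handle is still held.

```bash
python3 -c "from rig import r;print(r.sign_off())"
```

```text
the job is handed in; nothing more can be done
None
```

The job is handed in: the trolley stands about 249 mm along, with the spindle centred over its stands to within about 2 mm by my measurement, swing under 0.002 rad for the last 5 s, the handle still held, and the block and other things unmoved as far as the pictures show.

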